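# Load a specimen block under the sprung flap of a microscope stage

## Task

Load the rectangular resin specimen block under the spring-closed glass flap of the microscope's stage, using the fingertips only and never lifting the block: slide it across the base plate until it lies in front of the middle of the flap, then hold the flap up with one fingertip under its edge or one of its corners while the other fingertip pushes the block under it, squarely home against the stop bar. Only when the block is home, draw the fingers back so that the flap closes down onto the block; leave everything else where it stands.

Things in the scene. Friction and masses are not known exactly. Their poses are not given: they have to be found in the camera images.
- stand: Microscope base: grey plate, 300 x 260 mm, 12 mm thick, fixed; its front half is bare. Origin at the centre of its underside; +x points from its front edge to its back, +y to the left of someone facing the flap from the front, z up. It stands sideways: +x points to the robot's left, 1.75 to 2.25 rad from the robot's x. 'Plate x, y' are in this frame; heights below are over the plate's top. Column at plate (+128, -108) mm; camera head and screen are swung out behind it.
- block_center (a point): Centre of the specimen block, 23 mm over the plate: a clear yellowish resin block with a dark beetle cast inside, loose on the front half of the plate, 48 mm long (its x, the way it is pushed in), 64 mm wide (its y), 46 mm high, about 160 g. At the start its x is within about 0.3 rad of the plate's x.
- flap (a joint): Flap hinge angle, rad: 0 = closed with nothing under it; grows as the front edge rises (11 mm per 0.1 rad), limit 1.0. Reads 0.064 when it lies flat on the block. A spring and its own weight press it shut with about 3 N at the front edge, 4 N when well open; let go, it falls shut.
- flap_edge (a point): Middle of the flap's front lower edge, at plate x = +10 mm and 39 mm high when closed. The flap: flat steel frame with a glass window, 132 mm wide, 110 mm from front edge to hinge (axis along y at plate x = +120 mm, 46 mm high), 4 mm thick, with smooth slippery nylon edging. The space under it is open at the front and at both sides. The block, pushed against the closed edge, only jams.
- corner_left (a point): Front left lower corner of the flap (nearest the robot), at plate (+10, +66) mm and 39 mm high when closed; free space below it and beside it. A fingertip slanted in under this corner, from the side or the front, and then raised lifts the flap.
- corner_right (a point): The same corner on the flap's right, far from the robot, less easily reached.
- stop (a point): Middle of the front face of the stop bar, at plate x = +48 mm: a steel bar 100 mm wide and 10 mm high, fixed across the plate under the flap. With the block home its far face touches the bar, its centre is at plate x = +24 mm and its near 10 mm stand out in front of the flap's edge.
- dome: Bystander, to be left alone: small clear resin dome, 42 mm across, 23 mm high, at the edge of the base plate far from the robot, beside the flap. Origin at the middle of its underside.
- pot: Bystander, to be left alone: small clear sample pot with a white lid, 28 mm across, 24 mm high, at the edge of the base plate far from the robot, near the flap's right corner. Origin at the middle of its underside.
- flask: Bystander, to be left alone: conical flask with a purple rest in it, 86 mm across, 132 mm high, on the bench to the left. Origin at the middle of its underside.
- beaker: Bystander, to be left alone: open clear beaker, 76 mm across, 95 mm high, on the bench to the left. Origin at the middle of its underside.
- reagent: Bystander, to be left alone: black plastic jar with a label, 84 mm across, 135 mm high, on the bench to the right. Origin at the middle of its underside.
- molecule: Bystander, to be left alone: ball-and-stick molecule of three balls, about 85 mm long, 34 mm high, on the bench to the right. Origin at the middle of its underside.
- seedjar: Bystander, to be left alone: open glass jar, 68 mm across, 75 mm high, on the bench to the right. Origin at the middle of its underside.
Not all that is in view belongs to the job. What is shaped like the part that bears block_center but blue, turquoise or yellow is not meant.

How it is judged:
On the way, in this order (a step that is already met when the one before it is completed fails the run):
1. a fingertip holds the flap up, clear of the block's height, while the block is still in front of it (value of joint flap above 0.085 rad and contact force between the fingers and flap above 0.3 N and x of block_center in the frame of stand below -0.008 m), for 0.1 s.
2. the block is home against the stop bar while a fingertip still holds the flap up clear of it (x of block_center in the frame of stand above 0.021 m and value of joint flap above 0.08 rad and contact force between the fingers and flap above 0.3 N and contact force between flap and block below 0.2 N), for 0.1 s.
At the end, for the whole second after the job is handed in: The block rests flat on the plate, its far face within 3.5 mm of the stop bar, within 15 mm of the flap's middle line sideways and square to within 0.12 rad; the flap lies on it, let go and at rest (x of block_center in the frame of stand between 0.0205 and 0.028 m and y of block_center in the frame of stand between -0.015 and 0.015 m and z of block_center in the frame of stand below 0.038 m and angle between the x axis of block_center and the x axis of stand, either way round below 0.12 rad and value of joint flap between 0.045 and 0.085 rad and contact force between flap and block above 0.5 N and linear speed of block below 0.01 m/s and velocity of joint flap below 0.05 rad/s); the robot touches nothing.
It fails at once if the block is lifted off the plate (8 mm) (z of block_center in the frame of stand above 0.043 m).
It fails at once if the block is tipped over (angle between block_center's own z axis and vertical above 0.4 rad).
It fails at once if a bystander is moved by more than 20 mm (distance of any of dome, pot, flask, beaker, reagent, molecule, seedjar from where it was at the start of the episode above 0.02 m).
It also fails if it takes over 70 s, if anything falls off the work surface, if the arm or the gripper's body presses on something with over 40 N, if the wrist force passes 120 N, or if a joint passes its speed limit or range.

## Robot

A 7-joint arm with a two-finger parallel gripper is mounted at the origin on the work surface. World frame = base frame: x ahead of the robot, y to its left, z up, the work surface at z = 0. Lengths are in m, angles in rad, forces in N, time in s.
With the tool pointing down it reaches from about 0.425 to 0.925 m from the base axis. Payload 6.8 kg.
Tool frame: the origin (TCP) lies between the finger pads; the fingertips stand manip.tips_ahead ahead of it and the grasp point (between the pads) lies 6 mm ahead of it (manip.tips_ahead is the distance from the TCP to the fingertips, in m); z points along the fingers, y is the line along which they close (so a half turn about z gives the same grasp; the last joint's range is limited). The gripper opens to 85 mm and grips with 20 to 120 N. Pads are 22 mm wide; open, the fingers measure 114 mm over their backs; the gripper's body (76 mm by 85 mm) begins 54 mm behind the grasp point. The pads swing forward as they close: fully open they stand 13 mm farther back than shut.
Start: joints at [1.13, 0.477, 0.022, 1.555, -0.011, 1.109, -0.083], TCP at [0.221, -0.638, 0.256] pointing down, gripper open.
Joint ranges: [-2.96, 2.96], [-0.34, 2.1], [-1.41, 1.46], [0.24, 2.44], [-1.37, 4.51], [0.17, 1.92], [-2.96, 2.96]. Speed limits (rad/s): [2.39, 2.39, 3.14, 3.14, 3.14, 3.14, 3.14].

## Interface

Orientations are given as a rotation vector (axis times angle).
In Python, from bench import telemetry, eyes, manip gives the robot as it stands.
- The arm moves only by the tool play_rows, never from a script. Its arguments are lists of equal length, an entry for each row: "dp": the shift along the tool's x, y, z scaled (see below), a list of three; "angular": the turn, a rotation vector about the tool's x, y, z scaled (see below), a list of three. In form: {"dp": [[dx, dy, dz], ...], "angular": [[ax, ay, az], ...]}. A call has exactly 10 rows; each row is the pose to reach, as a shift and turn from the pose commanded when the call began, along the tool's axes at that moment, turning the shorter way round; what a row does not reach only later rows make up. The controller multiplies each number of a shift by 0.25 m and each number of a turn by 180 degrees. A row lasts 1/8 s, in which the tool goes at most 62.5 mm and 10.7 degrees, less where a joint would pass 70% of its speed; a pose out of reach is approached as far as the arm can. A call with a number of a shift or a turn outside -1 to 1 is refused whole. A call with a gripper value outside its range is refused whole. "grip" is the gripper command: -1 is shut, 1 is fully open, values between are in proportion, set as the call begins (left out, the last holds). The fingers move at their own pace and stop on an object; "newtons" is the grip in N (left out, the last holds). Time passes only in rows, so rows that repeat a pose let the fingers close, or fill a call up. It gives the time, the measured TCP pose, the force, the opening and the grip force at its end, in the units of the state.
- telemetry.get_obs(): the state, without advancing time (a new reading comes with each control period).
- eyes.snapshot(name): name is "scene" or "top" or "wrist"; returns a dict with "pixels" (420x560x3 uint8, blue, green, red), "vfov" (degrees; the focal length in pixels is half the picture's height over the tangent of half this angle, whatever the lens; pixels are square), "cx", "cy" (the principal point, pixels), "eye" and "attitude" of the camera in the world. Camera axes: x right, y up, looking along -z (the intrinsics and any distortion apply to the point x, -y, -z); pixel columns grow to the right and rows downward; lengths in m; the calibration is good to about 2 mm. A picture is of the moment at which its call begins. There is no depth.
- manip.job_done(): hands the job in; it is judged then, once.
The state is a dict: "time_s": time; "qpos": joint angles; "joint_velocities": joint speeds; "effort": joint torques, N m; "eef_pos": TCP position; "ee_rot": TCP orientation; "wrist_force": force on the tool from outside, world axes, zero at the start; "torque": the same for the moment, N m; "grip_width": finger opening in m; "grip_force": force on a finger pad.
Only numpy, scipy, OpenCV 4.12 (cv2) and the standard library are available. Lean on these libraries where they do the work, as an engineer would, in place of code of your own. Each camera call takes 0.05 s, during which the arm holds its last target. There are 200 camera calls.

## Working session

There is one attempt and no reset: what is moved stays moved. The work goes in short steps, Python scripts to look and compute and a tool call to move; the robot and the scene stay as the last step left them, time stands still between calls to the robot, and variables do not carry over. Pictures are saved under pics/ and viewed, at most 11 in all, crops included, and the job is handed in when it is done.

Besides the shell and the picture viewer there is one more tool, called after "Emit:" as name(argument=value, ...) on one line, values as JSON. play_rows: Moves the arm, as the interface text tells. Shifts and turns lie within -1 to 1; 1 stands for 0.25 m of shift or 180 degrees of turn. Its arguments: {"type":"object","properties":{"dp":{"type":"array"},"angular":{"type":"array"},"grip":{"type":"number"},"newtons":{"type":"number"}},"required":["dp","angular"]}

```bash
ls; mkdir -p pics; python3 - <<'E'
from bench import telemetry, eyes, manip
import cv2
o=telemetry.get_obs()
print(o['time_s'],o['eef_pos'],o['ee_rot'],o['grip_width'],manip.tips_ahead)
for n in ['scene','top']:
    s=eyes.snapshot(n); cv2.imwrite(f'pics/{n}0.png',s['pixels'])
    print({k:v for k,v in s.items() if k!='pixels'})
E
```

```text
pics
0.0 [ 0.22033185 -0.63744448  0.2553353 ] [-3.09643544e+00 -5.20099733e-01  6.45397533e-04] 0.08572545117029935 0.025
{'vfov': 53.67594477142426, 'cx': 272.6859195829068, 'cy': 204.3802892406475, 'eye': array([1.24186389, 0.26315586, 1.3314306 ]), 'attitude': array([0.33606402, 0.49441049, 1.85404034])}
{'vfov': 50.21085836741323, 'cx': 282.645198897697, 'cy': 212.31080206151336, 'eye': array([0.51704506, 0.02947865, 1.30587351]), 'attitude': array([ 0.04573233, -0.03174446, -1.56653977])}
```

View pics/scene0.png

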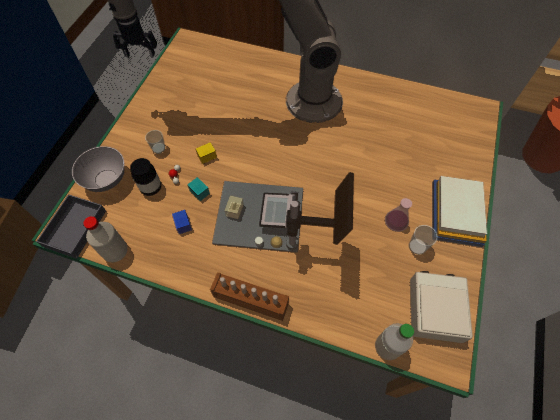

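View pics/top0.png

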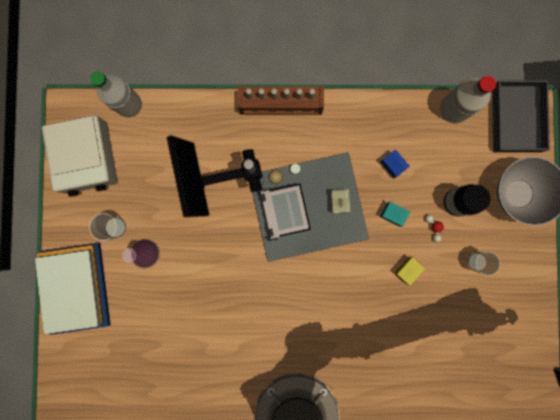

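The top view shows the plate's corners at about (350,153), (368,240), (268,260) and (253,173), the block at (341,202), and the flap at (286,211). I'll enlarge it.

```bash
python3 - <<'E'
import cv2
a=cv2.imread('pics/top0.png')[140:270,235:385]
cv2.imwrite('pics/topc.png',cv2.convertScaleAbs(cv2.resize(a,None,fx=5,fy=4.6,interpolation=cv2.INTER_CUBIC) if 0 else cv2.resize(a,(675,585),interpolation=cv2.INTER_CUBIC),alpha=1.5))
E
```

```text
(no output)
```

View pics/topc.png

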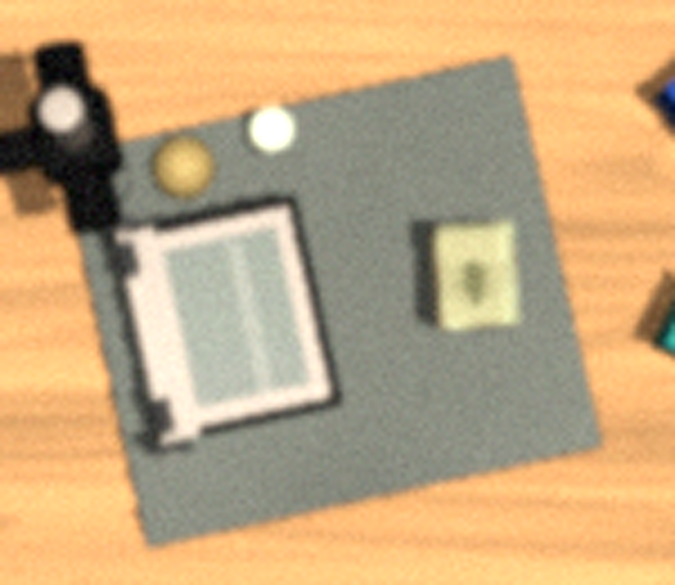

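The crop (4.5× from (235,140)) shows plate corners at (513,57), (602,447) and (150,545), block top corners at (434,223), (515,220), (522,326) and (438,330), and the flap's front corners at (295,199) and (338,402).

```bash
cat > h.py <<'E'
import numpy as np
from scipy.spatial.transform import Rotation as R
def ray(cam,u,v):
    h=420; f=h/2/np.tan(np.radians(cam['vfov']/2))
    d=np.array([(u-cam['cx'])/f,-(v-cam['cy'])/f,-1.])
    return np.array(cam['eye']),R.from_rotvec(cam['attitude']).apply(d)
def hit(cam,u,v,z):
    e,d=ray(cam,u,v); return e+d*(z-e[2])/d[2]
def proj(cam,P):
    f=210/np.tan(np.radians(cam['vfov']/2))
    q=R.from_rotvec(cam['attitude']).inv().apply(np.atleast_2d(P)-cam['eye'])
    return np.c_[cam['cx']+f*q[:,0]/-q[:,2],cam['cy']-f*q[:,1]/-q[:,2]]
E
python3 - <<'E'
from h import *
top={'vfov': 50.21085836741323, 'cx': 282.645198897697, 'cy': 212.31080206151336, 'eye': np.array([0.51704506, 0.02947865, 1.30587351]), 'attitude': np.array([ 0.04573233, -0.03174446, -1.56653977])}
c=lambda x,y:(235+(x+.5)/4.5-.5,140+(y+.5)/4.5-.5)
P=[hit(top,*c(*p),.012) for p in [(513,57),(602,447),(150,545)]]
print(np.round(P,4)); 
d1=P[0]-P[1];d2=P[2]-P[1]
print(np.linalg.norm(d1),np.linalg.norm(d2),np.arctan2(d2[1],d2[0]),np.arctan2(d1[1],d1[0])+np.pi/2)
a=(np.arctan2(d2[1],d2[0])+np.arctan2(d1[1],d1[0])+np.pi/2)/2
ctr=(P[0]+P[2])/2; print('stand',ctr,a)
Rm=np.array([[np.cos(a),-np.sin(a)],[np.sin(a),np.cos(a)]])
to=lambda p:(Rm.T@(p[:2]-ctr[:2]))
B=[hit(top,*c(*p),.058) for p in [(434,223),(515,220),(522,326),(438,330)]]
print('block',[np.round(to(b),4) for b in B],to(np.mean(B,0)))
for p in [(295,199),(338,402)]: print('flap',to(hit(top,*c(*p),.054)))
e=B[0]-B[1]+B[3]-B[2];e2=B[1]-B[2]+B[0]-B[3]; print(np.arctan2(e[1],e[0])-a,np.arctan2(e2[1],e2[0])+np.pi/2-a)
E
```

```text
[[ 0.7563 -0.1498  0.012 ]
 [ 0.5051 -0.2059  0.012 ]
 [ 0.4414  0.0828  0.012 ]]
0.2573626121478309 0.29568482164591114 1.7880692797306743 1.7903179050088749
stand [ 0.59883719 -0.03349655  0.012     ] 1.7891935923697746
block [array([-0.069 , -0.0308]), array([-0.1184, -0.0219]), array([-0.1082,  0.0432]), array([-0.0569,  0.0346])] [-0.08814732  0.00628317]
flap [ 0.01180794 -0.06424607]
flap [0.01289005 0.06491823]
-0.17241566886823811 -0.1692366289856695
```

```bash
cat >> h.py <<'E'
S=np.array([.5988,-.0335,.012]); YAW=1.7892
RP=R.from_euler('z',YAW)
def target(tip,slope,yaw=0.):
    """tip: plate coords (m, z over plate top) of the fingertip middle; tool from the front, slope below horizontal (deg); y tool = -plate y"""
    s=np.radians(slope); d=np.array([np.cos(s),0,-np.sin(s)]); y=np.array([0,-1.,0]); x=np.cross(y,d)
    M=RP*R.from_euler('z',yaw)*R.from_matrix(np.c_[x,y,d])
    return S+RP.apply(tip)-.025*M.as_matrix()[:,2],M
def plan(tip,slope,yaw=0.):
    from bench import telemetry
    o=telemetry.get_obs(); p,M=target(tip,slope,yaw); C=R.from_rotvec(o['ee_rot'])
    dp=C.inv().apply(p-o['eef_pos'])/.25; w=(C.inv()*M).as_rotvec()/np.pi
    print('dp',np.round(dp,3),'ang',np.round(w,3),'t',o['time_s'])
def where():
    from bench import telemetry
    o=telemetry.get_obs(); C=R.from_rotvec(o['ee_rot']); m=(RP.inv()*C).as_matrix()
    tip=RP.inv().apply(np.array(o['eef_pos'])+.025*C.as_matrix()[:,2]-S)
    print('tip mm',np.round(tip*1e3,1),'slope',np.degrees(np.arcsin(-m[2,2])).round(1),'yaw',np.arctan2(-m[0,1]*-1,-m[1,1]).round(3),'z',m[:,2].round(3),'y',m[:,1].round(3),'F',np.round(o['wrist_force'],1),'w',o['grip_width'],'q',np.round(o['qpos'],2),'t',o['time_s'])
E
python3 -c "
from h import *
plan([-.11,.006,.2],90); where()
plan([-.11,.006,.2],60)"
```

```text
dp [ 2.146 -1.354  0.076] ang [-0.    -0.    -0.464] t 0.1
tip mm [-507.6  500.4  218.4] slope 89.9 yaw -1.456 z [ 0.002  0.    -1.   ] y [-0.993 -0.114 -0.002] F [-0.5 -0.5 -0.3] w 0.08574520449438602 q [ 1.13  0.48  0.02  1.56 -0.01  1.11 -0.08] t 0.1
dp [ 2.14  -1.305  0.089] ang [ 0.121  0.136 -0.452] t 0.1
```

Emit:
play_rows(dp=[[0.24,-0.15,0],[0.48,-0.3,0],[0.72,-0.45,0],[0.95,-0.6,0],[0.95,-0.6,0],[0.95,-0.6,0],[0.95,-0.6,0],[0.95,-0.6,0],[0.95,-0.6,0],[0.95,-0.6,0]], angular=[[0,0,-0.05],[0,0,-0.1],[0,0,-0.15],[0,0,-0.2],[0,0,-0.2],[0,0,-0.2],[0,0,-0.2],[0,0,-0.2],[0,0,-0.2],[0,0,-0.2]], grip=1, newtons=20)

```text
time_s: 1.35
eef_pos: [0.3956, -0.4191, 0.2562]
ee_rot: [-2.786, -1.451, 0.0]
wrist_force: [-0.2, 0.6, -1.0]
grip_width: 0.0853
grip_force: 0.0
```

```bash
python3 -c "
from h import *
where()
plan([-.13,.006,.2],70)"
```

```text
tip mm [-332.4  282.   219.2] slope 90.0 yaw -0.829 z [ 0.  0. -1.] y [-0.737 -0.675 -0.   ] F [-0.2  0.6 -1. ] w 0.08526608264210744 q [ 0.87  0.33 -0.2   1.79  0.07  1.04  0.03] t 1.35
dp [1.338 0.174 0.083] ang [ 0.046  0.105 -0.261] t 1.35
```

Emit:
play_rows(dp=[[0.2,0.02,0],[0.4,0.05,0],[0.6,0.08,0],[0.8,0.1,0],[1,0.13,0],[1,0.13,0],[1,0.13,0],[1,0.13,0],[1,0.13,0],[1,0.13,0]], angular=[[0,0,-0.05],[0,0,-0.1],[0,0,-0.15],[0,0,-0.2],[0,0,-0.26],[0,0,-0.26],[0,0,-0.26],[0,0,-0.26],[0,0,-0.26],[0,0,-0.26]])

```text
time_s: 2.6
eef_pos: [0.5654, -0.2329, 0.2564]
ee_rot: [1.981, 2.438, -0.0]
wrist_force: [-1.1, 0.6, -0.3]
grip_width: 0.0852
grip_force: 0.0
```

```bash
python3 -c "
from h import *
where()
plan([-.13,.006,.2],55)"
```

```text
tip mm [-187.5   75.8  219.4] slope 90.0 yaw -0.013 z [-0.  0. -1.] y [-0.013 -1.    -0.   ] F [-1.1  0.6 -0.3] w 0.08524789611911993 q [ 0.62  0.41 -0.44  1.69  0.19  1.09  0.33] t 2.6
dp [0.176 0.277 0.096] ang [ 0.001  0.195 -0.004] t 2.6
```

Emit:
play_rows(dp=[[0.02,0.03,0.01],[0.05,0.07,0.02],[0.08,0.1,0.03],[0.1,0.14,0.04],[0.12,0.18,0.06],[0.14,0.22,0.07],[0.16,0.25,0.08],[0.176,0.277,0.096],[0.176,0.277,0.096],[0.176,0.277,0.096]], angular=[[0,0.02,0],[0,0.05,0],[0,0.08,0],[0,0.1,0],[0,0.12,0],[0,0.15,0],[0,0.18,0],[0,0.195,-0.004],[0,0.195,-0.004],[0,0.195,-0.004]])

```text
time_s: 3.85
eef_pos: [0.6246, -0.1745, 0.2328]
ee_rot: [-1.636, -2.045, -0.521]
wrist_force: [0.3, -0.0, 1.2]
grip_width: 0.0853
grip_force: 0.0
```

```bash
python3 -c "
from h import *
where()
plan([-.13,.006,.15],35)"
```

```text
tip mm [-128.9    5.3  200.3] slope 55.0 yaw 0.001 z [ 0.574 -0.003 -0.819] y [ 0.001 -1.     0.004] F [ 0.3 -0.   1.2] w 0.08534867345948853 q [ 0.74  0.72 -0.56  1.4  -0.19  1.39  0.53] t 3.85
dp [-0.153 -0.003  0.168] ang [0.001 0.111 0.001] t 3.85
```

```bash
python3 -c "
from h import *
plan([-.0585,.001,.11],35,-.17)"
```

```text
dp [-0.01   0.002  0.464] ang [-0.038  0.111  0.04 ] t 3.85
```

Emit:
play_rows(dp=[[0,0,0.06],[0,0,0.12],[0,0,0.18],[0,0,0.24],[0,0,0.3],[0,0,0.36],[-0.01,0,0.42],[-0.01,0,0.464],[-0.01,0,0.464],[-0.01,0,0.464]], angular=[[-0.005,0.015,0.005],[-0.01,0.03,0.01],[-0.015,0.045,0.015],[-0.02,0.06,0.02],[-0.025,0.075,0.025],[-0.03,0.09,0.03],[-0.035,0.1,0.035],[-0.038,0.111,0.04],[-0.038,0.111,0.04],[-0.038,0.111,0.04]])

```text
time_s: 5.1
eef_pos: [0.6114, -0.1118, 0.1366]
ee_rot: [-1.597, -1.674, -0.834]
wrist_force: [0.3, 0.6, -0.1]
grip_width: 0.0852
grip_force: 0.0
```

```bash
python3 -c "
from h import *
import cv2
from bench import eyes
where()
plan([-.0585,.001,.016],35,-.17)
ims=[]
for n in ['wrist','scene']:
    s=eyes.snapshot(n); ims.append(s['pixels'])
    if n=='scene': ims[-1]=cv2.resize(s['pixels'][150:290,180:340],None,fx=3,fy=3)
cv2.imwrite('pics/w1.png',cv2.convertScaleAbs(np.hstack([cv2.resize(ims[0],(420,315)),cv2.resize(ims[1],(360,315))]),alpha=1.5))"
```

```text
tip mm [-59.    1.2 110.3] slope 34.9 yaw -0.172 z [ 0.808 -0.14  -0.572] y [-0.171 -0.985  0.   ] F [ 0.3  0.6 -0.1] w 0.08519605692458641 q [ 0.84  0.91 -0.63  1.54 -0.42  1.23  0.59] t 5.1
dp [-0.308  0.     0.217] ang [ 0.001 -0.001 -0.   ] t 5.1
```

View pics/w1.png

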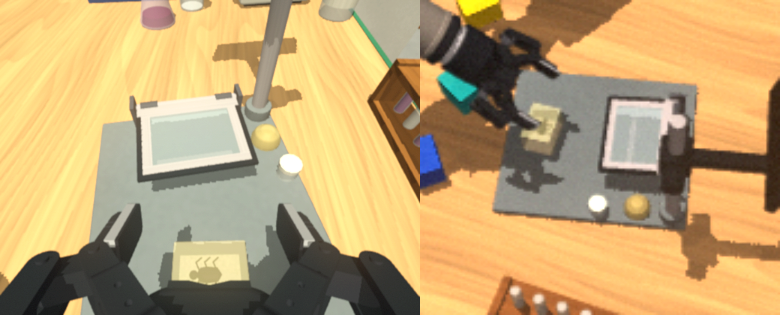

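The wrist view shows the block (210,262) midway between the tips at (137,215) and (282,215), and square to the tool. I'll descend over it.

Emit:
play_rows(dp=[[-0.04,0,0.03],[-0.08,0,0.056],[-0.12,0,0.085],[-0.16,0,0.113],[-0.2,0,0.141],[-0.24,0,0.169],[-0.27,0,0.19],[-0.29,0,0.205],[-0.308,0,0.217],[-0.308,0,0.217]], angular=[[0,0,0],[0,0,0],[0,0,0],[0,0,0],[0,0,0],[0,0,0],[0,0,0],[0,0,0],[0,0,0],[0,0,0]])

```text
time_s: 6.45
eef_pos: [0.6106, -0.1113, 0.0415]
ee_rot: [-1.597, -1.672, -0.833]
wrist_force: [-0.5, -0.9, -0.7]
grip_width: 0.085
grip_force: 0.0
```

Emit:
play_rows(dp=[[0,0,0],[0,0,0],[0,0,0],[0,0,0],[0,0,0],[0,0,0],[0,0,0],[0,0,0],[0,0,0],[0,0,0]], angular=[[0,0,0],[0,0,0],[0,0,0],[0,0,0],[0,0,0],[0,0,0],[0,0,0],[0,0,0],[0,0,0],[0,0,0]], grip=0.4, newtons=20)

```text
time_s: 7.7
eef_pos: [0.6111, -0.1115, 0.0422]
ee_rot: [-1.598, -1.673, -0.834]
wrist_force: [0.4, -3.1, 5.2]
grip_width: 0.0634
grip_force: 19.7
```

```bash
python3 -c "
from h import *
import cv2
from bench import eyes,telemetry
where();print(telemetry.get_obs()['grip_force'])
s=eyes.snapshot('wrist')
cv2.imwrite('pics/w2.png',cv2.convertScaleAbs(s['pixels'],alpha=1.5))
print({k:v for k,v in s.items() if k!='pixels'})"
```

```text
tip mm [-58.6   1.4  15.9] slope 34.9 yaw -0.172 z [ 0.808 -0.14  -0.572] y [-0.171 -0.985 -0.   ] F [ 0.4 -3.1  5.2] w 0.06343755916864265 q [ 0.82  1.04 -0.6   1.54 -0.38  1.14  0.66] t 7.7
19.711010456085205
{'vfov': 67.27112504250915, 'cx': 278.5308761690178, 'cy': 208.93851048427308, 'eye': array([ 0.61273487, -0.16007899,  0.17746648]), 'attitude': array([0.63005987, 0.01399578, 0.0436266 ])}
```

View pics/w2.png

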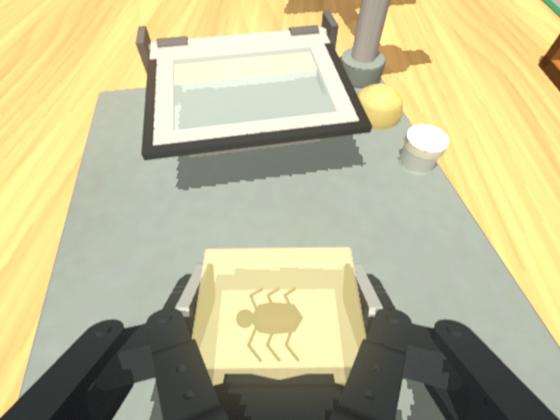

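The block is gripped. The flap's lower front corners are at (145,158) and (370,132), and the block's far top corners at (204,248) and (353,248).

```bash
python3 -c "
from h import *
c={'vfov': 67.27112504250915, 'cx': 278.5308761690178, 'cy': 208.93851048427308, 'eye': np.array([ 0.61273487, -0.16007899,  0.17746648]), 'attitude': np.array([0.63005987, 0.01399578, 0.0436266 ])}
for u,v,z in [(145,158,.051),(370,132,.051),(204,248,.058),(353,248,.058)]:
    print(np.round(RP.inv().apply(hit(c,u,v,z)-S)*1e3,1))
# tilt yaw 0 : block centre on middle line, centre x=-.05 -> tip offset in tool frame
plan([-.02,0.,.018],35,0)
"
```

```text
[12.1 65.7 39. ]
[ 11.3 -66.4  39. ]
[-55.7  33.9  46. ]
[-66.7 -29.2  46. ]
dp [ 0.096 -0.007  0.122] ang [ 0.045 -0.001 -0.032] t 7.75
```

```bash
python3 -c "
from h import *
plan([.0085,0.,.0175],35,0)
"
```

```text
dp [ 0.158 -0.026  0.215] ang [ 0.045 -0.001 -0.032] t 7.75
```

Emit:
play_rows(dp=[[0.016,-0.003,0.022],[0.032,-0.005,0.043],[0.047,-0.008,0.065],[0.063,-0.01,0.086],[0.079,-0.013,0.108],[0.095,-0.016,0.129],[0.111,-0.018,0.15],[0.126,-0.021,0.172],[0.142,-0.024,0.194],[0.158,-0.026,0.215]], angular=[[0.007,0,-0.005],[0.014,0,-0.01],[0.02,0,-0.015],[0.028,0,-0.02],[0.035,0,-0.025],[0.041,0,-0.029],[0.045,-0.001,-0.032],[0.045,-0.001,-0.032],[0.045,-0.001,-0.032],[0.045,-0.001,-0.032]])

```text
time_s: 9.0
eef_pos: [0.6008, -0.0446, 0.0433]
ee_rot: [-1.43, -1.785, -0.744]
wrist_force: [-0.8, 0.5, -1.3]
grip_width: 0.0638
grip_force: 19.0
```

Emit:
play_rows(dp=[[0,0,0],[0,0,0],[0,0,0],[0,0,0],[0,0,0],[0,0,0],[0,0,0],[0,0,0],[0,0,0],[0,0,0]], angular=[[0,0,0],[0,0,0],[0,0,0],[0,0,0],[0,0,0],[0,0,0],[0,0,0],[0,0,0],[0,0,0],[0,0,0]], grip=0.8)

```text
time_s: 10.25
eef_pos: [0.6011, -0.045, 0.0435]
ee_rot: [-1.43, -1.785, -0.744]
wrist_force: [-0.4, -0.4, -1.2]
grip_width: 0.0772
grip_force: 0.0
```

```bash
python3 -c "
from h import *
import cv2
from bench import eyes,telemetry
where();plan([.0225,0.,.019],35,0)
plan([.0225,0.,.038],35,0)
s=eyes.snapshot('wrist')
cv2.imwrite('pics/w3.png',cv2.convertScaleAbs(s['pixels'],alpha=1.5))
import pickle;s.pop('pixels');pickle.dump(s,open('w3.pkl','wb'))"
```

```text
tip mm [ 8.8  0.3 17.1] slope 35.0 yaw 0.002 z [ 0.819  0.001 -0.574] y [ 0.002 -1.     0.   ] F [-0.4 -0.4 -1.2] w 0.07715268249038595 q [ 0.72  1.04 -0.62  1.55 -0.33  1.17  0.67] t 10.25
dp [0.038 0.001 0.041] ang [-0.  0.  0.] t 10.25
dp [ 0.1    0.001 -0.003] ang [-0.  0.  0.] t 10.25
```

View pics/w3.png

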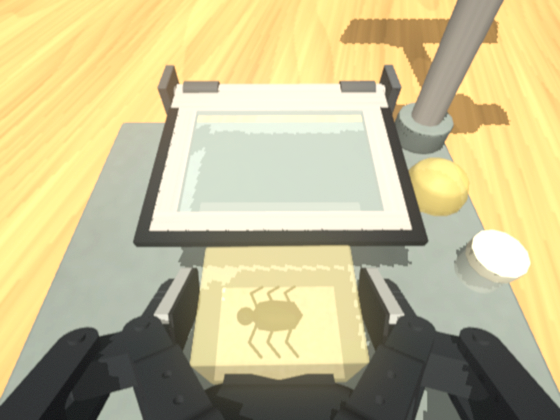

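The block's far top edge is at row 248 (cols 204–354). The flap's lower edge is at row 244 (cols 137–425), so the block is square and centred, just in front of the flap.

```bash
python3 -c "
from h import *
import pickle; c=pickle.load(open('w3.pkl','rb'))
for u,v,z in [(137,244,.051),(425,244,.051),(204,248,.058),(354,248,.058)]:
    print(np.round(RP.inv().apply(hit(c,u,v,z)-S)*1e3,1))
"
```

```text
[12.9 66.3 39. ]
[ 13.  -67.1  39. ]
[ 6.9 33.1 46. ]
[  7. -32.  46.]
```

Emit:
play_rows(dp=[[0.01,0,0.014],[0.02,0,0.028],[0.03,0,0.043],[0.03,0,0.043],[0.042,0,0.034],[0.055,0,0.025],[0.067,0,0.016],[0.08,0,0.008],[0.092,0,-0.001],[0.092,0,-0.001]], angular=[[0,0,0],[0,0,0],[0,0,0],[0,0,0],[0,0,0],[0,0,0],[0,0,0],[0,0,0],[0,0,0],[0,0,0]])

```text
time_s: 11.55
eef_pos: [0.5982, -0.0324, 0.0627]
ee_rot: [-1.43, -1.785, -0.744]
wrist_force: [-1.5, -0.6, -2.8]
grip_width: 0.0771
grip_force: 1.6
```

```bash
python3 -c "
from h import *
import cv2
from bench import eyes,telemetry
where()
s=eyes.snapshot('wrist')
cv2.imwrite('pics/w4.png',cv2.convertScaleAbs(s['pixels'],alpha=1.5))
import pickle;s.pop('pixels');pickle.dump(s,open('w4.pkl','wb'))"
```

```text
tip mm [21.7  0.3 36.3] slope 35.1 yaw 0.002 z [ 0.819  0.001 -0.574] y [ 0.002 -1.     0.001] F [-1.5 -0.6 -2.8] w 0.07711711745235474 q [ 0.72  1.01 -0.63  1.57 -0.34  1.16  0.65] t 11.55
```

View pics/w4.png

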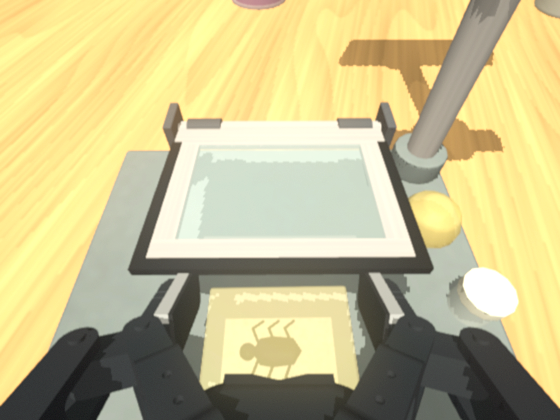

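The flap rests on the tips: its lower edge is at row 272, cols 131–432. The block's far top edge is at row 288, cols 209–350.

```bash
python3 -c "
from h import *
import pickle; c=pickle.load(open('w4.pkl','rb'))
for u,v,z in [(131,272,.051),(432,272,.051),(131,272,.062),(432,272,.062),(131,272,.067),(432,272,.067),(209,288,.058),(350,288,.058)]:
    print(np.round(RP.inv().apply(hit(c,u,v,z)-S)*1e3,1))
"
```

```text
[20.5 75.  39. ]
[ 20.7 -76.4  39. ]
[15.5 69.4 50. ]
[ 15.6 -70.6  50. ]
[13.2 66.9 55. ]
[ 13.3 -68.   55. ]
[ 9.4 33.1 46. ]
[  9.4 -32.4  46. ]
```

Emit:
play_rows(dp=[[0,0,0],[0,0,0],[0,0,0],[0,0,0],[0,0,0],[0,0,0],[0,0,0],[0,0,0],[0,0,0],[0,0,0]], angular=[[0,0,0],[0,0,0],[0,0,0],[0,0,0],[0,0,0],[0,0,0],[0,0,0],[0,0,0],[0,0,0],[0,0,0]], grip=0.4)

```text
time_s: 12.85
eef_pos: [0.5984, -0.033, 0.0623]
ee_rot: [-1.431, -1.785, -0.744]
wrist_force: [0.3, -3.9, -2.5]
grip_width: 0.0635
grip_force: 24.6
```

Emit:
play_rows(dp=[[0.009,0,0.012],[0.018,0,0.025],[0.026,0,0.037],[0.034,0,0.049],[0.043,0,0.062],[0.052,0,0.074],[0.06,0,0.086],[0.069,0,0.098],[0.077,0,0.11],[0.077,0,0.11]], angular=[[0,0,0],[0,0,0],[0,0,0],[0,0,0],[0,0,0],[0,0,0],[0,0,0],[0,0,0],[0,0,0],[0,0,0]])

```text
time_s: 14.1
eef_pos: [0.5937, -0.0084, 0.0623]
ee_rot: [-1.443, -1.789, -0.744]
wrist_force: [-0.1, -32.1, 11.1]
grip_width: 0.0637
grip_force: 25.1
```

```bash
python3 -c "
from h import *
import cv2
from bench import eyes,telemetry
where()
s=eyes.snapshot('wrist')
cv2.imwrite('pics/w5.png',cv2.convertScaleAbs(s['pixels'],alpha=1.5))
import pickle;s.pop('pixels');pickle.dump(s,open('w5.pkl','wb'))"
```

```text
tip mm [45.9 -0.6 35.7] slope 35.6 yaw -0.006 z [ 0.813 -0.006 -0.582] y [-0.006 -1.     0.002] F [ -0.1 -32.1  11.1] w 0.06368599317794056 q [ 0.7   1.   -0.65  1.61 -0.36  1.11  0.64] t 14.1
```

View pics/w5.png

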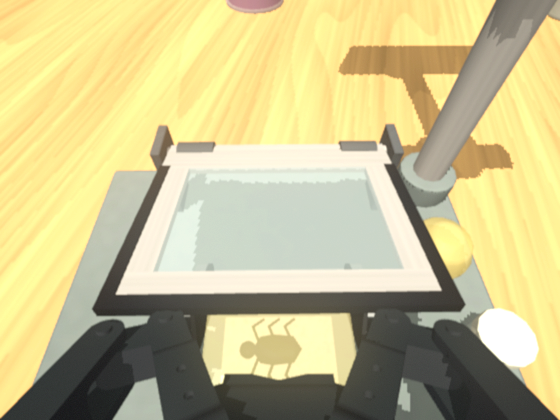

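The tool jammed at 32 N with the flap edge against the finger knuckles, and the block is still about 17 mm short. I'll loosen, draw back while keeping the tips under the flap, and regrip farther back.

Emit:
play_rows(dp=[[-0.01,0,-0.015],[-0.021,0,-0.03],[-0.021,0,-0.03],[-0.021,0,-0.03],[-0.021,0,-0.03],[-0.021,0,-0.03],[-0.021,0,-0.03],[-0.021,0,-0.03],[-0.021,0,-0.03],[-0.021,0,-0.03]], angular=[[0,0,0],[0,0,0],[0,0,0],[0,0,0],[0,0,0],[0,0,0],[0,0,0],[0,0,0],[0,0,0],[0,0,0]], grip=0.8)

```text
time_s: 15.4
eef_pos: [0.5929, -0.0084, 0.0625]
ee_rot: [-1.43, -1.785, -0.744]
wrist_force: [0.2, -0.4, -4.1]
grip_width: 0.0767
grip_force: 1.5
```

Emit:
play_rows(dp=[[-0.01,0,-0.013],[-0.019,0,-0.027],[-0.028,0,-0.04],[-0.037,0,-0.053],[-0.046,0,-0.066],[-0.056,0,-0.08],[-0.056,0,-0.08],[-0.056,0,-0.08],[-0.056,0,-0.08],[-0.056,0,-0.08]], angular=[[0,0,0],[0,0,0],[0,0,0],[0,0,0],[0,0,0],[0,0,0],[0,0,0],[0,0,0],[0,0,0],[0,0,0]])

```text
time_s: 16.65
eef_pos: [0.5985, -0.0329, 0.0623]
ee_rot: [-1.431, -1.785, -0.744]
wrist_force: [0.2, -4.7, -3.2]
grip_width: 0.0772
grip_force: 2.6
```

```bash
python3 -c "
from h import *
import cv2
from bench import eyes,telemetry
where()
s=eyes.snapshot('wrist')
cv2.imwrite('pics/w6.png',cv2.convertScaleAbs(s['pixels'],alpha=1.5))
import pickle;s.pop('pixels');pickle.dump(s,open('w6.pkl','wb'))"
```

```text
tip mm [21.1  0.2 35.9] slope 35.1 yaw 0.001 z [ 0.818  0.    -0.575] y [ 0.001 -1.     0.001] F [ 0.2 -4.7 -3.2] w 0.07715223013199443 q [ 0.72  1.01 -0.63  1.57 -0.34  1.16  0.65] t 16.65
```

View pics/w6.png

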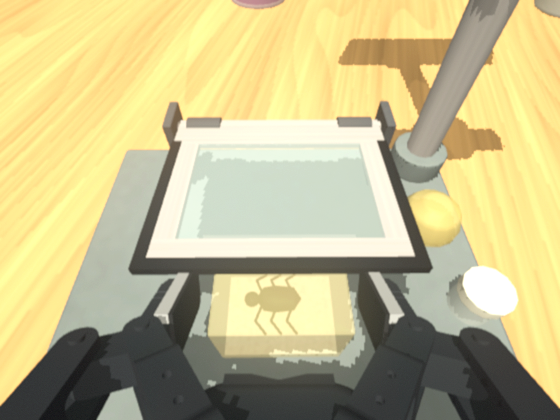

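The flap is still up on the tips (edge at row 270). The block sits about 24 mm farther in, with the beetle at (275,298). I'll regrip and push the last 17 mm.

Emit:
play_rows(dp=[[0,0,0],[0,0,0],[0,0,0],[0,0,0],[0,0,0],[0,0,0],[0,0,0],[0,0,0],[0,0,0],[0,0,0]], angular=[[0,0,0],[0,0,0],[0,0,0],[0,0,0],[0,0,0],[0,0,0],[0,0,0],[0,0,0],[0,0,0],[0,0,0]], grip=0.4)

```text
time_s: 17.95
eef_pos: [0.5984, -0.0326, 0.0625]
ee_rot: [-1.43, -1.785, -0.744]
wrist_force: [1.0, -5.2, -2.0]
grip_width: 0.0635
grip_force: 25.4
```

Emit:
play_rows(dp=[[0.007,0,0.01],[0.014,0,0.02],[0.021,0,0.03],[0.027,0,0.039],[0.032,0,0.046],[0.036,0,0.052],[0.039,0,0.056],[0.043,0,0.062],[0.048,0,0.069],[0.048,0,0.069]], angular=[[0,0,0],[0,0,0],[0,0,0],[0,0,0],[0,0,0],[0,0,0],[0,0,0],[0,0,0],[0,0,0],[0,0,0]])

```text
time_s: 19.2
eef_pos: [0.5955, -0.018, 0.0629]
ee_rot: [-1.438, -1.788, -0.744]
wrist_force: [-1.0, -23.8, 10.8]
grip_width: 0.0638
grip_force: 28.0
```

```bash
python3 -c "
from h import *
import cv2
from bench import eyes,telemetry
where()
s=eyes.snapshot('wrist')
cv2.imwrite('pics/w7.png',cv2.convertScaleAbs(s['pixels'],alpha=1.5))
import pickle;s.pop('pixels');pickle.dump(s,open('w7.pkl','wb'))"
```

```text
tip mm [36.2 -0.2 36.4] slope 35.4 yaw -0.003 z [ 0.815 -0.004 -0.58 ] y [-0.003 -1.     0.002] F [ -1.  -23.8  10.8] w 0.0637622628542636 q [ 0.71  1.   -0.64  1.6  -0.35  1.13  0.64] t 19.2
```

View pics/w7.png

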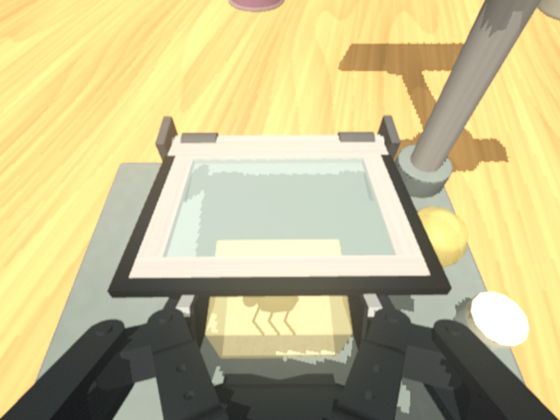

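Through the glass the block's far top edge is at row 240 (cols 216–340), and its near edge is at about row 357.

```bash
python3 -c "
from h import *
import pickle; 
for k,L in [('w7',[(216,240,.058),(340,240,.058),(205,357,.058),(352,357,.058),(205,357,.012)]),('w6',[(210,356,.058),(352,356,.058)])]:
  c=pickle.load(open(k+'.pkl','rb'))
  for u,v,z in L: print(k,np.round(RP.inv().apply(hit(c,u,v,z)-S)*1e3,1))
"
```

```text
w7 [49.8 32.2 46. ]
w7 [ 49.7 -31.2  46. ]
w7 [-5.3 30.6 46. ]
w7 [ -5.5 -29.7  46. ]
w7 [ 3.2 40.4  0. ]
w6 [-20.4  28.7  46. ]
w6 [-20.4 -29.4  46. ]
```

The block is home: far face at 49.8 mm in my frame, which reads about 2 mm high, and it is pressing on the stop. Now I release, unload and draw back.

Emit:
play_rows(dp=[[-0.009,0,-0.013],[-0.009,0,-0.013],[-0.009,0,-0.013],[-0.009,0,-0.013],[-0.009,0,-0.013],[-0.009,0,-0.013],[-0.009,0,-0.013],[-0.009,0,-0.013],[-0.009,0,-0.013],[-0.009,0,-0.013]], angular=[[0,0,0],[0,0,0],[0,0,0],[0,0,0],[0,0,0],[0,0,0],[0,0,0],[0,0,0],[0,0,0],[0,0,0]], grip=0.9)

```text
time_s: 20.5
eef_pos: [0.5947, -0.0155, 0.0622]
ee_rot: [-1.43, -1.785, -0.744]
wrist_force: [2.4, -4.4, -2.4]
grip_width: 0.0812
grip_force: 2.5
```

Emit:
play_rows(dp=[[-0.014,0,-0.02],[-0.028,0,-0.04],[-0.042,0,-0.06],[-0.056,0,-0.08],[-0.07,0,-0.1],[-0.084,0,-0.12],[-0.105,0,-0.15],[-0.126,0,-0.18],[-0.147,0,-0.21],[-0.168,0,-0.24]], angular=[[0,0,0],[0,0,0],[0,0,0],[0,0,0],[0,0,0],[0,0,0],[0,0,0],[0,0,0],[0,0,0],[0,0,0]])

```text
time_s: 21.75
eef_pos: [0.6107, -0.0878, 0.0624]
ee_rot: [-1.43, -1.785, -0.744]
wrist_force: [-0.1, 0.7, -0.2]
grip_width: 0.081
grip_force: 0.0
```

Emit:
play_rows(dp=[[-0.01,0,-0.03],[-0.02,0,-0.06],[-0.03,0,-0.09],[-0.04,0,-0.12],[-0.04,0,-0.12],[-0.04,0,-0.12],[-0.04,0,-0.12],[-0.04,0,-0.12],[-0.04,0,-0.12],[-0.04,0,-0.12]], angular=[[0,0,0],[0,0,0],[0,0,0],[0,0,0],[0,0,0],[0,0,0],[0,0,0],[0,0,0],[0,0,0],[0,0,0]])

```text
time_s: 23.0
eef_pos: [0.6171, -0.1167, 0.0715]
ee_rot: [-1.43, -1.785, -0.744]
wrist_force: [-0.0, -0.0, -0.8]
grip_width: 0.0812
grip_force: 0.0
```

```bash
python3 -c "
from h import *
import cv2
from bench import eyes,telemetry
where()
s=eyes.snapshot('wrist')
cv2.imwrite('pics/w8.png',cv2.convertScaleAbs(s['pixels'],alpha=1.5))
import pickle;s.pop('pixels');pickle.dump(s,open('w8.pkl','wb'))"
```

```text
tip mm [-64.7   0.2  45.1] slope 35.0 yaw 0.002 z [ 0.819  0.001 -0.574] y [ 0.002 -1.     0.   ] F [-0.  -0.  -0.8] w 0.08117491880213107 q [ 0.76  1.04 -0.59  1.42 -0.3   1.32  0.67] t 23.0
```

View pics/w8.png

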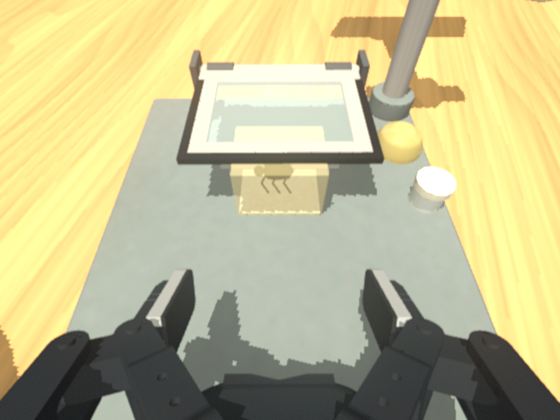

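The flap lies on the block: its edge is at row 163, cols 178–382. The block's near bottom edge is at row 213, cols 239–321, and its far top edge is at row 126, cols 236–322.

```bash
python3 -c "
from h import *
import pickle; 
c=pickle.load(open('w8.pkl','rb'))
for u,v,z in [(239,213,.012),(321,213,.012),(236,126,.058),(323,126,.058),(178,162,.058),(382,162,.058)]: print(np.round(RP.inv().apply(hit(c,u,v,z)-S)*1e3,1))
"
```

```text
[ 4.3 30.5  0. ]
[  4.3 -31.4   0. ]
[48.4 31.3 46. ]
[ 48.5 -31.3  46. ]
[12.5 66.3 46. ]
[ 12.7 -66.9  46. ]
```

```bash
python3 -c "
from bench import manip
print(manip.job_done())"
```

```text
the job is handed in; nothing more can be done
None
```

I handed the job in with the block home against the stop bar, square and centred, and the flap closed on it; the judge's result was not shown. By the last picture the block's centre is at about plate x = 24 mm, and the fingers are clear.

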